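# Lock the book stop on the scanning cradle

## Task

Slide the blue stop along its track until it rests against the spine of the red book, without shoving the book. Then lock it with the white clamp knob that sits loose on its stud: without lifting it or forcing it, turn it backward (anticlockwise from above) until you feel the thread start drop in, then forward (clockwise) until it is down on the stop's foot plate and snug, and let go. Leave everything else on the cradle and the desk where it is.

Things in the scene. Friction and masses are not known exactly. Their poses are not given: they have to be found in the camera images.
- cradle: Black board lying on the desk, 260 x 500 x 12 mm, fixed. Its x runs across it, its y along it: the stop slides in the cradle's +y towards the book. Origin on the desk, 25 mm from the middle of the board towards the stud end.
- stop_grip (a point): Point in the blue upright of the stop, 12 mm below its top edge, midway in its thickness. The upright is 70 mm wide, 10 mm thick (along the track), its top 80 mm above the desk; pinch it here from above along the track, or push it. Its slotted aluminium foot plate (52 mm wide, top 22 mm above the desk) runs from it under the knob. Sliding takes about 2 N; it stays where it is left; travel 75 mm.
- stop_face (a point): Point on the upright's flat face that looks to the book, 25 mm above the desk. The gap to the book is its distance from book_spine along the cradle's y (at first 24 to 62 mm).
- book_spine (a point): Middle of the spine of the red closed book (205 mm across the track, 150 mm along it, 28 mm thick, about 0.9 kg), loose on the cradle, its top 40 mm above the desk. The spine is parallel to the upright; axes as the cradle's. The book slides if pushed with some 5 to 9 N.
- stud_axis (a point): Point on the axis of the fixed upright steel stud (24 mm across), at the height of the foot plate's top (22 mm above the desk). The angle where its thread starts differs each time and is hidden under the knob. Turned clockwise before it has dropped, the knob meets a solid stop; after the drop it is stopped from turning more than 20 degrees further back.
- knob_mid (a point): Centre of the white oblong clamp knob, half-way up: 56 mm long (its x), 36 mm wide (its y; grip the flat sides from above), 50 mm tall, 0.11 kg, 1 mm of side play on the stud. It starts loose on the stud's crown, centre 38 mm above stud_axis. Turned anticlockwise it stays at that height until, after 25 to 100 degrees, it drops 7 mm; held in a grip, it must be let down or pressed with a few N.
- knob_top (a point): Middle of the knob's top face, which bears a red line along the knob's x. After the drop, turning clockwise screws it down 5 mm per radian (1 mm of play), 50 to 100 degrees in all, until its foot is on the foot plate (knob_mid 25 mm above stud_axis) and it tightens: 0.15 to 0.3 N m makes it snug, and it stays tight when let go. It may be regrasped between turns.
- weight: Brass page weight on the cradle, 32 mm across, 22 mm tall; origin at its underside. Leave alone.
- eraser: Blue eraser on the cradle, 45 x 20 x 12 mm; origin at its underside. Leave alone.
- mouse: White computer mouse on a blue mat. Leave alone.
- brush: Brush on the desk. Leave alone.
- driver: Screwdriver on the desk. Leave alone.
- pen_cup: Grey cup, 95 mm tall. Leave alone.
- glue: White jar, 100 mm tall. Leave alone.
Mind the look-alikes: they are no part of the job. What is shaped like the part that bears knob_mid but pink or turquoise is not meant.

How it is judged:
On the way, in this order (a step that is already met when the one before it is completed fails the run):
1. the stop rests against the book's spine, the knob still up on the crown (y of stop_face in the frame of book_spine above -0.003 m and z of knob_mid in the frame of stud_axis above 0.036 m), for 0.2 s.
2. the knob's thread start has dropped in (z of knob_mid in the frame of stud_axis below 0.0335 m), for 0.1 s.
At the end, for the whole second after the job is handed in: the knob is screwed down, its foot within 1.5 mm of the stop's foot plate, and clamps it with more than 3 N after it is let go; the stop's face is within 3 mm of the book's spine; all at rest (z of knob_mid in the frame of stud_axis below 0.0265 m and horizontal distance between knob_mid and stud_axis below 0.004 m and contact force between knob and stop above 3 N and y of stop_face in the frame of book_spine above -0.003 m and linear speed of knob below 0.01 m/s); the robot touches nothing.
It fails at once if the knob is forced against the stud or overtightened (contact force between knob and cradle above 60 N).
It fails at once if the knob is lifted more than 5 mm (z of knob_mid in the frame of stud_axis above 0.043 m).
It fails at once if the book is shoved more than 8 mm (distance of book_spine from where it was at the start of the episode above 0.008 m).
It fails at once if one of the other things is moved more than 20 mm (distance of any of weight, eraser, mouse, brush, driver, pen_cup, glue from where it was at the start of the episode above 0.02 m).
It also fails if it takes over 72 s, if anything falls off the work surface, if the arm or the gripper's body presses on something with over 40 N, if the wrist force passes 120 N, or if a joint passes its speed limit or range.

## Robot

A 6-joint arm with a two-finger parallel gripper is mounted at the origin on the work surface. World frame = base frame: x ahead of the robot, y to its left, z up, the work surface at z = 0. Lengths are in m, angles in rad, forces in N, time in s.
With the tool pointing down it reaches from about 0.375 to 0.75 m from the base axis. Payload 9 kg.
Tool frame: the origin (TCP) lies midway between the tips of the shut fingers; the grasp point (between the pads) lies 19 mm behind it; z points along the fingers, y is the line along which they close (so a half turn about z gives the same grasp; the last joint's range is limited). The gripper opens to 85 mm and grips with 20 to 120 N. Pads are 22 mm wide; open, the fingers measure 114 mm over their backs; the gripper's body (76 mm by 85 mm) begins 54 mm behind the grasp point. The pads swing forward as they close: fully open they stand 13 mm farther back than shut.
Start: joints at [0.995, 0.104, 0.097, 1.564, 0, 1.353], TCP at [0.21, 0.562, 0.231] pointing down, gripper open.
Joint ranges: [-2.99, 2.99], [-0.84, 1.86], [-1.1, 1.16], [-1.84, 2.11], [-1.51, 1.56], [-3.14, 3.14]. Speed limits (rad/s): [2.22, 2.22, 2.57, 3.14, 3.14, 3.14].

## Interface

Orientations are given as [roll, pitch, yaw] about the fixed x, y, z axes, in that order (R = Rz(yaw) Ry(pitch) Rx(roll)).
In Python, from cell import r gives the robot as it stands.
- The arm moves only by the shell command python3 -m crank 'ROWS'. ROWS is JSON, a list of rows, each an object of numbers: "dx", "dy", "dz": the shift along the tool's x, y, z in cm; "ax", "ay", "az": the turn, a rotation vector about the tool's x, y, z in degrees; "hand": the gripper command: -1 is fully open, 1 is shut, values between are in proportion. A call has 1 to 10 rows; each row shifts and turns the commanded pose from where the row before left it, along the tool's axes as they then stand; what a row does not reach is not made up. A row lasts 1/8 s, in which the tool goes at most 62.5 mm and 10.7 degrees, less where a joint would pass 70% of its speed; a pose out of reach is approached as far as the arm can. A call is refused whole if a number of a shift passes 6.25 or a number of a turn 10.7, either way. A call with a gripper value outside its range is refused whole. The fingers move at their own pace and stop on an object; the grip force is fixed at half the most. Time passes only in rows, so rows that do not move let the fingers close. It gives the time, the measured TCP pose, the force, the opening and the grip force at its end, in the units of the state.
- r.get_obs(): the state, without advancing time (a new reading comes with each control period).
- r.camera(name): name is "scene" or "top" or "wrist"; returns the picture (480x640x3 uint8, red, green, blue); there is no depth.
- r.camera_params(name): a dict with "vertical_fov" (degrees; the focal length in pixels is half the picture's height over the tangent of half this angle, whatever the lens; pixels are square), "cx", "cy" (the principal point, pixels), "T" (4x4, takes a point from camera to world coordinates). Camera axes: x right, y up, looking along -z (the intrinsics and any distortion apply to the point x, -y, -z); pixel columns grow to the right and rows downward; lengths in m; the calibration is good to about 2 mm. A picture is of the moment at which its call begins: read the wrist's pose just before it. camera_params takes no time and is no camera call; for the wrist camera it gives the pose at the moment of the call.
- r.sign_off(): hands the job in; it is judged then, once.
The state is a dict: "clock": time; "joint_pos": joint angles; "joint_velocities": joint speeds; "effort": joint torques, N m; "ee_pos": TCP position; "tool_rot": TCP orientation; "wrist_force": force on the tool from outside, world axes, zero at the start; "ft_torque": the same for the moment, N m; "finger_gap": finger opening in m; "grasp_force": force on a finger pad.
Only numpy, scipy, OpenCV 4.12 (cv2) and the standard library are available. Lean on these libraries where they do the work, as an engineer would, in place of code of your own. Each camera call takes 0.05 s, during which the arm holds its last target. There are 200 camera calls.

## Working session

There is one attempt and no reset: what is moved stays moved. The work goes in short steps, Python scripts to look and compute and a shell command to move; the robot and the scene stay as the last step left them, time stands still between calls to the robot, and variables do not carry over. Pictures are saved under pics/ and viewed, at most 10 in all, crops included, and the job is handed in when it is done.

```bash
mkdir -p pics; ls; cat > h.py <<'E'
import numpy as np,cv2
from cell import r
def snap(n,f):
    im=r.camera(n); cv2.imwrite('pics/'+f,im[:,:,::-1]); return im
E
python3 - <<'E'
from h import *
for n in ("scene","top","wrist"):
    p=r.camera_params(n); print(n,{k:(np.round(v,4).tolist() if k=='T' else v) for k,v in p.items()})
    snap(n,n+'0.png')
o=r.get_obs(); print(o)
E
```

```text
pics
scene {'vertical_fov': 54.143520052221064, 'cx': 318.84017688370307, 'cy': 241.21071720481604, 'T': [[0.3696, -0.5288, 0.7641, 1.4296], [0.9291, 0.2011, -0.3103, -0.399], [0.0104, 0.8246, 0.5656, 0.7344], [0.0, 0.0, 0.0, 1.0]]}
top {'vertical_fov': 55.86049883813821, 'cx': 319.29326859175063, 'cy': 242.54340599608105, 'T': [[-0.0025, 0.9957, -0.0922, 0.4359], [-0.9999, -0.0016, 0.01, -0.0104], [0.0098, 0.0922, 0.9957, 1.2383], [0.0, 0.0, 0.0, 1.0]]}
wrist {'vertical_fov': 70.75102224577101, 'cx': 318.58754222030956, 'cy': 242.35494001394386, 'T': [[0.3515, -0.9036, -0.2448, 0.149], [0.9362, 0.3386, 0.0943, 0.5847], [-0.0023, -0.2623, 0.965, 0.3733], [0.0, 0.0, 0.0, 1.0]]}
{'clock': 0.15, 'joint_pos': array([ 9.95294805e-01,  1.04549458e-01,  9.66553210e-02,  1.56387640e+00,
       -2.38137013e-05,  1.35311019e+00]), 'joint_velocities': array([-0.00062796, -0.00315737,  0.00214291,  0.00075713,  0.00015517,
        0.00118675]), 'effort': array([ 3.00124902e-04, -5.57358527e+01,  5.04006243e+01,  1.24876606e-02,
       -3.17734866e-04,  2.88935485e-05]), 'ee_pos': array([0.20999283, 0.56179459, 0.23071244]), 'tool_rot': array([-3.14063629e+00, -1.87149132e-04,  2.78377719e+00]), 'wrist_force': array([ 0.37019833, -0.26585675,  0.05908974]), 'ft_torque': array([-0.03230254, -0.04210603, -0.02498813]), 'grasp_force': 0.0, 'finger_gap': 0.085214674055372}
```

View pics/top0.png

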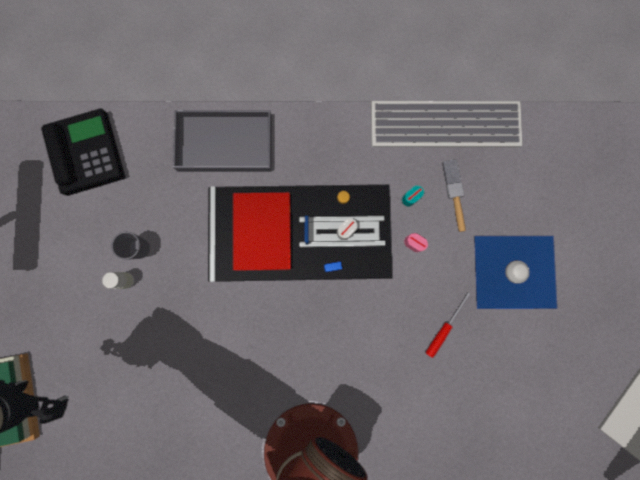

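View pics/scene0.png

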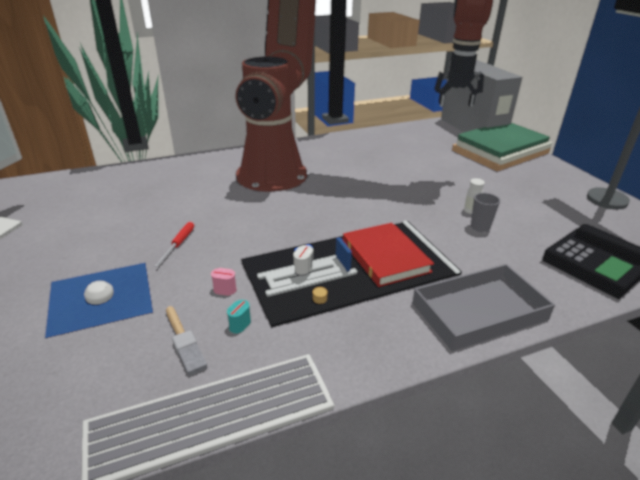

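The top view shows three possible knobs: white at (347,229) on the stud, pink at (416,242) and turquoise at (414,196). I pick the white one, between the rails. The blue stop is at about (308,230) and the book's spine edge at x≈291. The eraser at (333,267) is also blue, but small.

```bash
cat >> h.py <<'E'
def K(p):
    f=240/np.tan(np.radians(p['vertical_fov']/2)); return f
def ray(p,u,v):
    f=K(p); d=p['T'][:3,:3]@np.array([(u-p['cx'])/f,-(v-p['cy'])/f,-1]); return p['T'][:3,3],d
def at(p,u,v,z):
    c,d=ray(p,u,v); return c+d*(z-c[2])/d[2]
def proj(p,X):
    f=K(p); q=p['T'][:3,:3].T@(np.asarray(X)-p['T'][:3,3]); return np.array([p['cx']-f*q[0]/q[2],p['cy']+f*q[1]/q[2]])
E
python3 - <<'E'
from h import *
p=r.camera_params('top')
for n,u,v,z in [('cr',209,187,.012),('cr',389,185,.012),('cr',391,278,.012),('cr',211,281,.012),('knobtop',347,229,.085),('pinkt',416,242,.05),('stop',308,230,.08),('spineA',290,193,.04),('spineB',291,270,.04)]:
    print(n,np.round(at(p,u,v,z),4))
im=r.camera('top'); c=cv2.resize(im[175:290,200:430],None,fx=3.4,fy=3.4,interpolation=cv2.INTER_CUBIC); cv2.imwrite('pics/c1.png',c[:,:,::-1])
o=r.get_obs();R=cv2.Rodrigues(np.zeros(3))[0]
from scipy.spatial.transform import Rotation as Ro
Rt=Ro.from_euler('xyz',o['tool_rot']); print(np.round(Rt.as_matrix(),3))
w=r.camera_params('wrist'); print('cam in tool',Rt.inv().apply(w['T'][:3,3]-o['ee_pos']),'look',Rt.inv().apply(-w['T'][:3,2]))
E
```

```text
cr [0.703  0.2797 0.012 ]
cr [ 0.7084 -0.2152  0.012 ]
cr [ 0.4528 -0.2164  0.012 ]
cr [0.4459 0.2693 0.012 ]
knobtop [ 0.5775 -0.0931  0.085 ]
pinkt [ 0.5469 -0.2778  0.05  ]
stop [0.5756 0.007  0.08  ]
spineA [0.6805 0.0559 0.04  ]
spineB [0.4741 0.0526 0.04  ]
[[-0.937  0.35  -0.   ]
 [ 0.35   0.937 -0.001]
 [ 0.    -0.001 -1.   ]]
cam in tool [ 6.52196174e-02 -4.68895686e-06 -1.42649326e-01] look [-0.26257754 -0.00143393  0.96490983]
```

View pics/c1.png

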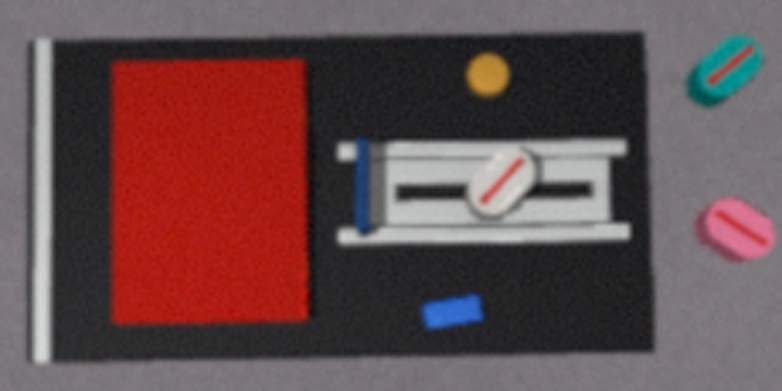

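The crop confirms the white knob (503,180 in the crop) on the slotted foot plate. The pink and turquoise copies stand off the board. Next I move the wrist camera over the work.

```bash
python3 -m crank '[{"az":-10.25,"hand":-1},{"az":-10.25,"hand":-1},{"dx":-3,"dy":-4.9,"dz":0.25},{"dx":-3,"dy":-4.9,"dz":0.25},{"dx":-3,"dy":-4.9,"dz":0.25},{"dx":-3,"dy":-4.9,"dz":0.25},{"dx":-3,"dy":-4.9,"dz":0.25},{"dx":-3,"dy":-4.9,"dz":0.25},{"dx":-3,"dy":-4.9,"dz":0.25},{"dx":-3,"dy":-4.9,"dz":0.25}]'
```

```text
$[0]: bad value
```

```bash
python3 -m crank '[{"dx":0,"dy":0,"dz":0,"ax":0,"ay":0,"az":-10.2,"hand":-1},{"dx":0,"dy":0,"dz":0,"ax":0,"ay":0,"az":-10.3,"hand":-1}]'; for m in src 1; do :; done; python3 -m crank --help 2>&1 | head -20
```

```text
clock: 0.45
ee_pos: [0.2101, 0.562, 0.2311]
tool_rot: [-3.141, -0.0, -3.136]
wrist_force: [0.0, -0.4, 0.1]
finger_gap: 0.0854
grasp_force: 0.0
invalid input: not JSON, or not a number
```

All seven keys are needed in every row.

```bash
python3 -m crank '[{"dx":-3,"dy":-4.9,"dz":0.25,"ax":0,"ay":0,"az":0,"hand":-1},{"dx":-3,"dy":-4.9,"dz":0.25,"ax":0,"ay":0,"az":0,"hand":-1},{"dx":-3,"dy":-4.9,"dz":0.25,"ax":0,"ay":0,"az":0,"hand":-1},{"dx":-3,"dy":-4.9,"dz":0.25,"ax":0,"ay":0,"az":0,"hand":-1},{"dx":-3,"dy":-4.9,"dz":0.25,"ax":0,"ay":0,"az":0,"hand":-1},{"dx":-3,"dy":-4.9,"dz":0.25,"ax":0,"ay":0,"az":0,"hand":-1},{"dx":-3,"dy":-4.9,"dz":0.25,"ax":0,"ay":0,"az":0,"hand":-1},{"dx":-3,"dy":-4.9,"dz":0.25,"ax":0,"ay":0,"az":0,"hand":-1},{"dx":-3,"dy":-4.9,"dz":0.25,"ax":0,"ay":0,"az":0,"hand":-1},{"dx":-3,"dy":-4.9,"dz":0.25,"ax":0,"ay":0,"az":0,"hand":-1}]'
python3 -m crank '[{"dx":-3,"dy":-4.9,"dz":0.25,"ax":0,"ay":0,"az":0,"hand":-1},{"dx":-3,"dy":-4.9,"dz":0.25,"ax":0,"ay":0,"az":0,"hand":-1},{"dx":0,"dy":0,"dz":0,"ax":0,"ay":0,"az":0,"hand":-1},{"dx":0,"dy":0,"dz":0,"ax":0,"ay":0,"az":0,"hand":-1}]'
python3 - <<'E'
from h import *
import pickle
p=r.camera_params('wrist'); im=snap('wrist','w1.png'); pickle.dump(p,open('w1.pkl','wb')); print(r.get_obs()['joint_pos'])
E
```

```text
clock: 1.7
ee_pos: [0.5109, 0.0702, 0.2063]
tool_rot: [3.141, 0.0, 3.141]
wrist_force: [1.3, 0.2, 0.8]
finger_gap: 0.0851
grasp_force: 0.0
clock: 2.2
ee_pos: [0.5698, -0.0258, 0.201]
tool_rot: [3.141, -0.001, 3.141]
wrist_force: [-0.5, 0.4, -0.0]
finger_gap: 0.0852
grasp_force: 0.0
[-2.73765291e-01  9.67434132e-03 -5.47644573e-02  1.50667898e+00
  2.83896602e-04 -2.74213114e-01]
```

View pics/w1.png

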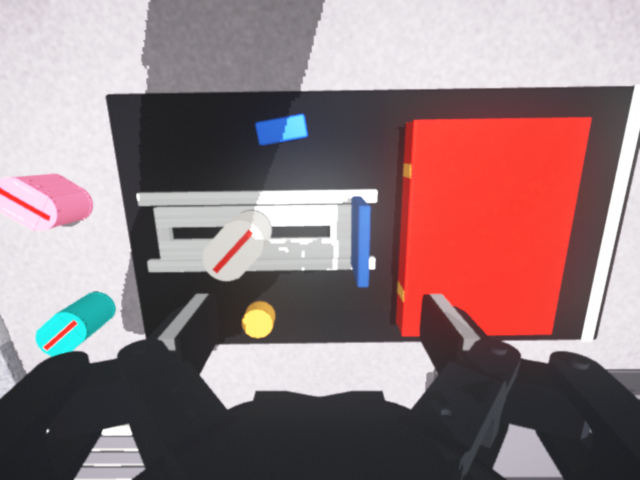

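The wrist view shows the red line on the white knob from (214,270) to (252,233), the upright at (361,242), and the spine's top edge running from (413,120) to (404,335). The eraser is at (281,130) and the weight at (258,318). I'll measure with masks next.

```bash
python3 - <<'E'
from h import *
import pickle
p=pickle.load(open('w1.pkl','rb')); im=cv2.imread('pics/w1.png')[:,:,::-1].astype(int)
R,G,B=im[...,0],im[...,1],im[...,2]
red=(R>110)&(G<90)&(B<90)&(R-G>60)
m=red[215:290,195:275]; v,u=np.nonzero(m); u=u+195;v=v+215
P=np.array([at(p,a,b,.085) for a,b in zip(u,v)])[:,:2]; c=(P.min(0)+P.max(0))/2; d=np.linalg.svd(P-P.mean(0),full_matrices=0)[2][0]
print('knobtop',P.mean(0),c,'line ang',np.degrees(np.arctan2(d[1],d[0])),'len',np.ptp((P-P.mean(0))@d), 'px',u.mean(),v.mean())
blue=(B>70)&(B-R>40)
m=blue[185:300,330:390]; v,u=np.nonzero(m); u=u+330; v=v+185
for row in range(195,290,12):
    s=np.nonzero(blue[row,330:390])[0]+330
    print(row,s.min() if len(s) else None,s.max() if len(s) else None,[np.round(at(p,x,row,.08)[:2],4).tolist() for x in (s.min(),s.max()+1)] if len(s) else '', im[row,345:375:3].tolist() if row==243 else '')
for row in (130,200,230,260,290,320):
    print(row,[(x,*im[row,x]) for x in range(394,420,2)] if row==230 else [(x,im[row,x,0]) for x in range(394,424,2)])
E
python3 - <<'E'
import cv2
im=cv2.imread('pics/w1.png')[100:350,130:430]
cv2.imwrite('pics/w1c.png',cv2.resize(im,None,fx=2.4,fy=2.4,interpolation=cv2.INTER_CUBIC))
E
```

```text
knobtop [ 0.58239489 -0.09598893] [ 0.58201344 -0.0959784 ] line ang -43.268573817875264 len 0.04376677612025668 px 231.8068669527897 251.6824034334764
195 None None  
207 352 370 [[0.5473, -0.0003], [0.5473, 0.0147]] 
219 352 370 [[0.5569, -0.0], [0.5569, 0.0151]] 
231 352 370 [[0.5667, 0.0002], [0.5667, 0.0154]] 
243 352 369 [[0.5767, 0.0005], [0.5767, 0.015]] [[210, 210, 210], [209, 210, 209], [130, 138, 159], [78, 92, 131], [78, 96, 144], [94, 144, 228], [95, 149, 233], [96, 147, 233], [90, 115, 179], [86, 74, 78]]
255 352 369 [[0.5868, 0.0007], [0.5868, 0.0154]] 
267 353 368 [[0.5972, 0.0018], [0.5972, 0.015]] 
279 356 368 [[0.6077, 0.0045], [0.6077, 0.0154]] 
130 [(394, np.int64(76)), (396, np.int64(80)), (398, np.int64(76)), (400, np.int64(67)), (402, np.int64(67)), (404, np.int64(78)), (406, np.int64(150)), (408, np.int64(163)), (410, np.int64(164)), (412, np.int64(191)), (414, np.int64(255)), (416, np.int64(255)), (418, np.int64(255)), (420, np.int64(255)), (422, np.int64(255))]
200 [(394, np.int64(93)), (396, np.int64(87)), (398, np.int64(85)), (400, np.int64(89)), (402, np
[... 1184 characters left out ...]
int64(254)), (422, np.int64(254))]
290 [(394, np.int64(68)), (396, np.int64(92)), (398, np.int64(180)), (400, np.int64(191)), (402, np.int64(192)), (404, np.int64(244)), (406, np.int64(255)), (408, np.int64(254)), (410, np.int64(254)), (412, np.int64(253)), (414, np.int64(253)), (416, np.int64(253)), (418, np.int64(253)), (420, np.int64(254)), (422, np.int64(254))]
320 [(394, np.int64(63)), (396, np.int64(139)), (398, np.int64(157)), (400, np.int64(158)), (402, np.int64(215)), (404, np.int64(252)), (406, np.int64(253)), (408, np.int64(253)), (410, np.int64(253)), (412, np.int64(253)), (414, np.int64(253)), (416, np.int64(253)), (418, np.int64(252)), (420, np.int64(174)), (422, np.int64(74))]
```

View pics/w1c.png

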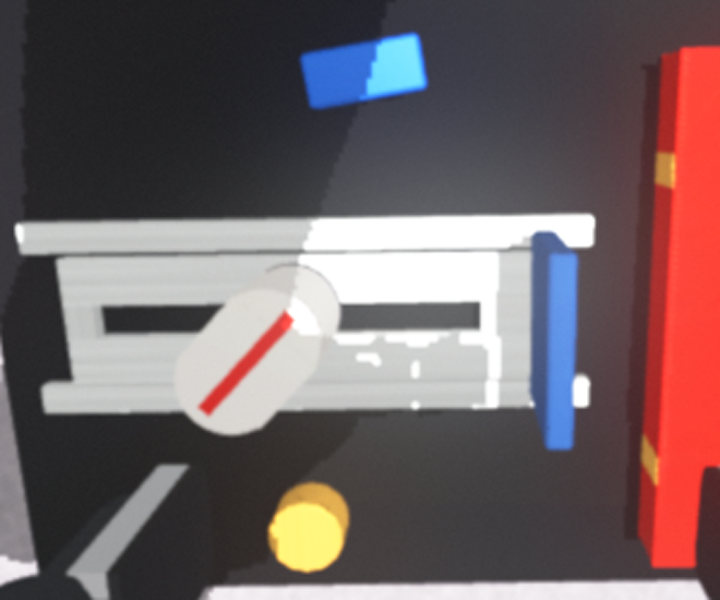

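```bash
python3 - <<'E'
from h import *
import pickle
p=pickle.load(open('w1.pkl','rb'))
for z,pts in ((.04,[(412.7,130),(409,200),(407.2,230),(405.3,260),(403.2,290),(402,320)]),(.012,[(405,130),(401.5,200),(400,230),(398.8,260),(397,290),(395.6,320)])):
    Q=np.array([at(p,u,v,z)[:2] for u,v in pts]); a=np.polyfit(Q[:,0],Q[:,1],1)
    print(z,'spine y at x=.58:',np.polyval(a,.58),'slope deg',np.degrees(a[0]))
for n,(u,v) in dict(tl=(360.4,205),tr=(370.4,205),bl=(358.5,286.5),br=(368.9,286.5)).items(): print(n,at(p,u,v,.08))
for rail in ([(137,196),(377,193)],[(149,264),(360,260)]): 
    A,B=[at(p,*q,.02) for q in rail]; print('rail yaw',np.degrees(np.arctan2(-(B-A)[0],(B-A)[1])))
print(r.get_obs()['tool_rot'])
E
```

```text
0.04 spine y at x=.58: 0.05499229309078146 slope deg 0.573466577745662
0.012 spine y at x=.58: 0.055379227573118014 slope deg 0.7451218176850445
tl [0.54575261 0.00630201 0.08      ]
tr [0.54576658 0.01414856 0.08      ]
bl [0.61444108 0.00680363 0.08      ]
br [0.61445549 0.01551641 0.08      ]
rail yaw 0.6111751698540031
rail yaw 1.0448381738225156
[ 3.14123232e+00 -2.32568565e-04 -3.14114483e+00]
```

Gap ≈ 40 mm, cradle yaw ≈ +0.7°. Go to the upright and pinch it.

```bash
python3 -m crank '[{"dx":-1,"dy":3.6,"dz":1,"ax":0,"ay":0,"az":-0.7,"hand":-1},{"dx":0,"dy":0,"dz":4,"ax":0,"ay":0,"az":0,"hand":-1},{"dx":0,"dy":0,"dz":4,"ax":0,"ay":0,"az":0,"hand":-1},{"dx":0,"dy":0,"dz":4,"ax":0,"ay":0,"az":0,"hand":-1},{"dx":0,"dy":0,"dz":2,"ax":0,"ay":0,"az":0,"hand":-1},{"dx":0,"dy":0,"dz":0,"ax":0,"ay":0,"az":0,"hand":-0.2},{"dx":0,"dy":0,"dz":0,"ax":0,"ay":0,"az":0,"hand":0.4},{"dx":0,"dy":0,"dz":0,"ax":0,"ay":0,"az":0,"hand":0.6},{"dx":0,"dy":0,"dz":0,"ax":0,"ay":0,"az":0,"hand":0.6},{"dx":0,"dy":0,"dz":0,"ax":0,"ay":0,"az":0,"hand":0.6}]'
python3 - <<'E'
from h import *
snap('wrist','w2.png')
E
```

```text
clock: 3.5
ee_pos: [0.5804, 0.0099, 0.0517]
tool_rot: [-3.142, 0.001, -3.129]
wrist_force: [0.1, 0.3, -0.2]
finger_gap: 0.0173
grasp_force: 0.0
```

View pics/w2.png

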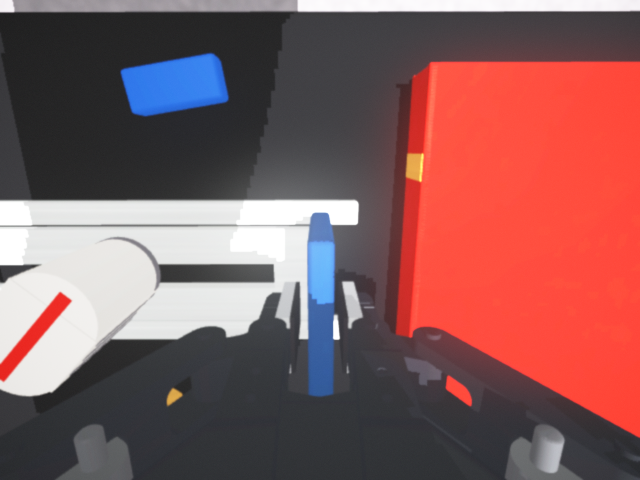

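The upright (320,290) stands centred between the pads at (288,310) and (350,310). Shut the gripper and slide.

```bash
python3 -m crank '[{"dx":0,"dy":0,"dz":0,"ax":0,"ay":0,"az":0,"hand":1},{"dx":0,"dy":0,"dz":0,"ax":0,"ay":0,"az":0,"hand":1},{"dx":0,"dy":0,"dz":0,"ax":0,"ay":0,"az":0,"hand":1}]'
python3 -m crank '[{"dx":0,"dy":0.5,"dz":0,"ax":0,"ay":0,"az":0,"hand":1},{"dx":0,"dy":0.5,"dz":0,"ax":0,"ay":0,"az":0,"hand":1},{"dx":0,"dy":0.5,"dz":0,"ax":0,"ay":0,"az":0,"hand":1},{"dx":0,"dy":0.5,"dz":0,"ax":0,"ay":0,"az":0,"hand":1},{"dx":0,"dy":0.5,"dz":0,"ax":0,"ay":0,"az":0,"hand":1},{"dx":0,"dy":0.5,"dz":0,"ax":0,"ay":0,"az":0,"hand":1},{"dx":0,"dy":0.5,"dz":0,"ax":0,"ay":0,"az":0,"hand":1},{"dx":0,"dy":0.1,"dz":0,"ax":0,"ay":0,"az":0,"hand":1},{"dx":0,"dy":0,"dz":0,"ax":0,"ay":0,"az":0,"hand":1}]'
python3 - <<'E'
from h import *
import pickle
p=r.camera_params('wrist');snap('wrist','w3.png');pickle.dump(p,open('w3.pkl','wb'))
E
```

```text
clock: 3.92
ee_pos: [0.5802, 0.01, 0.0516]
tool_rot: [-3.142, 0.0, -3.129]
wrist_force: [-1.4, 1.1, 3.9]
finger_gap: 0.0089
grasp_force: 59.4
clock: 5.05
ee_pos: [0.5797, 0.0464, 0.0516]
tool_rot: [-3.142, 0.0, -3.129]
wrist_force: [-2.7, -0.8, 6.0]
finger_gap: 0.0091
grasp_force: 59.7
```

View pics/w3.png

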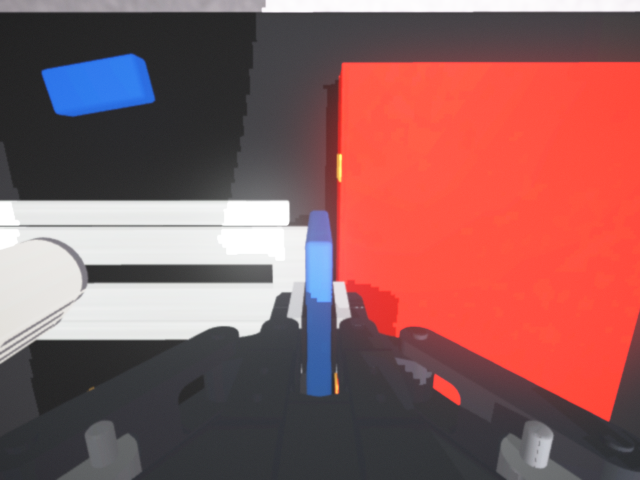

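The book has not moved. The spine's edge (342,190) is a few mm from the upright's face. Creep on with force checks.

```bash
python3 -m crank '[{"dx":0,"dy":0.1,"dz":0,"ax":0,"ay":0,"az":0,"hand":1},{"dx":0,"dy":0.1,"dz":0,"ax":0,"ay":0,"az":0,"hand":1}]' | sed -n '2p;4p'
python3 -m crank '[{"dx":0,"dy":0.05,"dz":0,"ax":0,"ay":0,"az":0,"hand":1}]'| sed -n '2p;4p'
python3 -m crank '[{"dx":0,"dy":0.05,"dz":0,"ax":0,"ay":0,"az":0,"hand":1}]'| sed -n '2p;4p'
python3 -m crank '[{"dx":0,"dy":0.05,"dz":0,"ax":0,"ay":0,"az":0,"hand":1}]'| sed -n '2p;4p'
```

```text
ee_pos: [0.5797, 0.0481, 0.0516]
wrist_force: [-3.9, -2.5, 6.2]
ee_pos: [0.5797, 0.0486, 0.0515]
wrist_force: [-2.3, -2.1, 5.7]
ee_pos: [0.5797, 0.0491, 0.0516]
wrist_force: [-1.5, -1.4, 5.5]
ee_pos: [0.5797, 0.0496, 0.0516]
wrist_force: [-2.7, -2.5, 5.6]
```

```bash
python3 -m crank '[{"dx":0,"dy":0.05,"dz":0,"ax":0,"ay":0,"az":0,"hand":1}]'| sed -n '2p;4p'
python3 -m crank '[{"dx":0,"dy":0.05,"dz":0,"ax":0,"ay":0,"az":0,"hand":1}]'| sed -n '2p;4p'
python3 -m crank '[{"dx":0,"dy":0.05,"dz":0,"ax":0,"ay":0,"az":0,"hand":1}]'| sed -n '2p;4p'
python3 -m crank '[{"dx":0,"dy":0.05,"dz":0,"ax":0,"ay":0,"az":0,"hand":1}]'| sed -n '2p;4p'
```

```text
ee_pos: [0.5797, 0.0501, 0.0516]
wrist_force: [-2.7, -2.4, 5.3]
ee_pos: [0.5797, 0.0506, 0.0515]
wrist_force: [-2.5, -2.3, 5.0]
ee_pos: [0.5797, 0.0511, 0.0516]
wrist_force: [-2.5, -2.9, 5.0]
ee_pos: [0.5797, 0.0513, 0.0516]
wrist_force: [-3.5, -5.0, 5.6]
```

```bash
python3 -m crank '[{"dx":0,"dy":0.05,"dz":0,"ax":0,"ay":0,"az":0,"hand":1}]'| sed -n '2p;4p'
python3 -m crank '[{"dx":0,"dy":0.0,"dz":0,"ax":0,"ay":0,"az":0,"hand":1}]'| sed -n '2p;4p'
```

```text
ee_pos: [0.5797, 0.0513, 0.0516]
wrist_force: [-2.8, -8.2, 6.0]
ee_pos: [0.5796, 0.0513, 0.0516]
wrist_force: [-2.9, -6.5, 5.3]
```

Contact found at 0.0513 m, with the book's push at 6–8 N. Release, rise, and go over the knob.

```bash
python3 -m crank '[{"dx":0,"dy":0,"dz":0,"ax":0,"ay":0,"az":0,"hand":0.3},{"dx":0,"dy":0,"dz":0,"ax":0,"ay":0,"az":0,"hand":0.3},{"dx":0,"dy":0,"dz":-5,"ax":0,"ay":0,"az":0,"hand":0.3},{"dx":0,"dy":0,"dz":-5,"ax":0,"ay":0,"az":0,"hand":0},{"dx":0,"dy":-4.9,"dz":0,"ax":0,"ay":0,"az":0,"hand":-0.4},{"dx":0,"dy":-4.9,"dz":0,"ax":0,"ay":0,"az":0,"hand":-0.4},{"dx":-0.3,"dy":-4.9,"dz":0,"ax":0,"ay":0,"az":0,"hand":-0.4},{"dx":0,"dy":0,"dz":0,"ax":0,"ay":0,"az":10,"hand":-0.4},{"dx":0,"dy":0,"dz":0,"ax":0,"ay":0,"az":10,"hand":-0.4},{"dx":0,"dy":0,"dz":0,"ax":0,"ay":0,"az":10,"hand":-0.4}]'
python3 -m crank '[{"dx":0,"dy":0,"dz":0,"ax":0,"ay":0,"az":10,"hand":-0.4},{"dx":0,"dy":0,"dz":0,"ax":0,"ay":0,"az":4,"hand":-0.4},{"dx":0,"dy":0,"dz":0,"ax":0,"ay":0,"az":0,"hand":-0.4}]'
python3 - <<'E'
from h import *
import pickle
p=r.camera_params('wrist');snap('wrist','w4.png');pickle.dump(p,open('w4.pkl','wb')); print(r.get_obs()['joint_pos'])
E
```

```text
clock: 7.72
ee_pos: [0.5844, -0.0948, 0.151]
tool_rot: [3.141, -0.0, 2.624]
wrist_force: [0.5, -0.2, -0.1]
finger_gap: 0.0596
grasp_force: 0.0
clock: 8.1
ee_pos: [0.5844, -0.0946, 0.1511]
tool_rot: [3.141, -0.0, 2.387]
wrist_force: [-0.2, -0.2, 0.2]
finger_gap: 0.0596
grasp_force: 0.0
[-3.81473492e-01  7.95052952e-02 -7.40065481e-02  1.41743599e+00
  2.91016548e-04  3.72426646e-01]
```

View pics/w4.png

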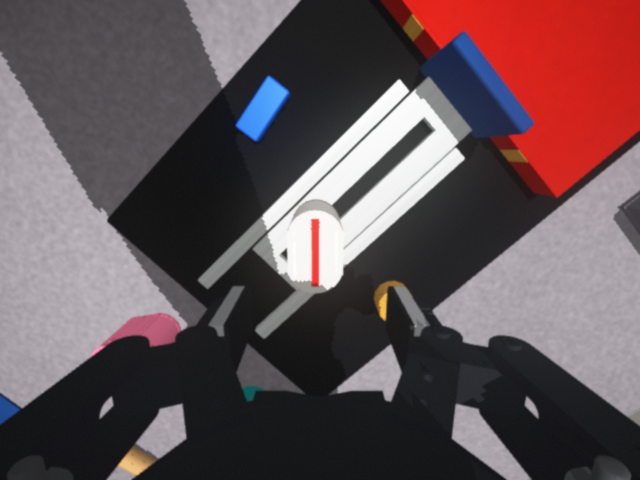

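The knob is at (315,252) with its red line upright in the picture, so the jaws are parallel to its flats. The stop is up against the spine. The weight, at (388,298), lies near the right finger, so I'll check that clearance.

```bash
python3 - <<'E'
from h import *
import pickle
for f,box in (('w4',(215,290,300,330)),('w1',(215,290,195,275))):
    p=pickle.load(open(f+'.pkl','rb')); im=cv2.imread(f'pics/{f}.png')[:,:,::-1].astype(int)
    R,G,B=im[...,0],im[...,1],im[...,2]; a,b,c,d=box
    m=(R>110)&(R-G>70)&(R-B>70); v,u=np.nonzero(m[a:b,c:d]); u=u+c+.0;v=v+a+.0
    P=np.array([at(p,x,y,.085) for x,y in zip(u,v)])[:,:2]; D=np.linalg.svd(P-P.mean(0),full_matrices=0)[2][0]
    t=(P-P.mean(0))@D; print(f,'mid',P.mean(0)+D*(t.max()+t.min())/2,'ang',np.degrees(np.arctan2(D[1],D[0])),'len',np.ptp(t))
p=pickle.load(open('w4.pkl','rb'));print('weight',at(p,385,298,.034))
im=cv2.imread('pics/w4.png').astype(int); print('row252 grey',[(x,im[252,x].sum()//3) for x in range(280,352,3)])
o=r.get_obs(); print(o['ee_pos'],np.degrees(o['tool_rot']))
E
```

```text
w4 mid [ 0.58188299 -0.09534223] ang -43.189280314423826 len 0.044505274452472196
w1 mid [ 0.58211719 -0.09571088] ang -43.21265324901233 len 0.045477325074718807
weight [ 0.66142753 -0.09102989  0.034     ]
row252 grey [(280, np.int64(230)), (283, np.int64(77)), (286, np.int64(94)), (289, np.int64(245)), (292, np.int64(249)), (295, np.int64(251)), (298, np.int64(246)), (301, np.int64(247)), (304, np.int64(246)), (307, np.int64(246)), (310, np.int64(243)), (313, np.int64(126)), (316, np.int64(124)), (319, np.int64(222)), (322, np.int64(247)), (325, np.int64(247)), (328, np.int64(247)), (331, np.int64(247)), (334, np.int64(248)), (337, np.int64(250)), (340, np.int64(247)), (343, np.int64(244)), (346, np.int64(242)), (349, np.int64(241))]
[ 0.5844309  -0.0946956   0.15112452] [ 1.79987628e+02 -1.41527223e-02  1.36804704e+02]
```

```bash
python3 -m crank '[{"dx":0.13,"dy":-0.23,"dz":0.5,"ax":0,"ay":0,"az":0,"hand":-0.4},{"dx":0,"dy":0,"dz":4,"ax":0,"ay":0,"az":0,"hand":-0.4},{"dx":0,"dy":0,"dz":4,"ax":0,"ay":0,"az":0,"hand":-0.4},{"dx":0,"dy":0,"dz":2,"ax":0,"ay":0,"az":0,"hand":-0.4},{"dx":0,"dy":0,"dz":0,"ax":0,"ay":0,"az":0,"hand":0.05},{"dx":0,"dy":0,"dz":0,"ax":0,"ay":0,"az":0,"hand":0.05}]'
python3 -m crank '[{"dx":0,"dy":0,"dz":0,"ax":0,"ay":0,"az":0,"hand":1},{"dx":0,"dy":0,"dz":0,"ax":0,"ay":0,"az":0,"hand":1},{"dx":0,"dy":0,"dz":0,"ax":0,"ay":0,"az":0,"hand":1},{"dx":0,"dy":0,"dz":0,"ax":0,"ay":0,"az":0,"hand":1}]'
python3 -c "
from h import *
print(r.get_obs()['ft_torque'])"
```

```text
clock: 8.9
ee_pos: [0.5829, -0.0961, 0.048]
tool_rot: [3.141, 0.002, 2.386]
wrist_force: [0.5, -1.4, 0.6]
finger_gap: 0.0402
grasp_force: 0.0
clock: 9.4
ee_pos: [0.5832, -0.0961, 0.0481]
tool_rot: [3.14, 0.003, 2.386]
wrist_force: [0.6, -0.6, 6.4]
finger_gap: 0.0354
grasp_force: 60.0
[ 1.20322370e-01 -1.51843014e-01  9.49934967e-05]
```

The grip is good, but the TCP is about 1.3 mm off along the knob's length. Ease off, correct that and regrip, so the turn is about the stud axis.

```bash
python3 -m crank '[{"dx":0,"dy":0,"dz":0,"ax":0,"ay":0,"az":0,"hand":0.05},{"dx":0,"dy":0,"dz":0,"ax":0,"ay":0,"az":0,"hand":0.05},{"dx":0.13,"dy":0,"dz":0,"ax":0,"ay":0,"az":0,"hand":0.05},{"dx":0,"dy":0,"dz":0,"ax":0,"ay":0,"az":0,"hand":0.05}]'
python3 -m crank '[{"dx":0,"dy":0,"dz":0,"ax":0,"ay":0,"az":0,"hand":1},{"dx":0,"dy":0,"dz":0,"ax":0,"ay":0,"az":0,"hand":1},{"dx":0,"dy":0,"dz":0,"ax":0,"ay":0,"az":0,"hand":1}]'
python3 -m crank '[{"dx":0,"dy":0,"dz":0,"ax":0,"ay":0,"az":-5,"hand":1},{"dx":0,"dy":0,"dz":0,"ax":0,"ay":0,"az":-5,"hand":1},{"dx":0,"dy":0,"dz":0,"ax":0,"ay":0,"az":0,"hand":1}]'
python3 -c "
from h import *
print(r.get_obs()['ft_torque'])"
```

```text
clock: 9.9
ee_pos: [0.5807, -0.0947, 0.0461]
tool_rot: [-3.141, -0.0, 2.386]
wrist_force: [-0.8, -0.9, 0.5]
finger_gap: 0.0407
grasp_force: 0.0
clock: 10.28
ee_pos: [0.5809, -0.0948, 0.0463]
tool_rot: [-3.142, -0.0, 2.386]
wrist_force: [-1.0, 0.5, 1.8]
finger_gap: 0.0354
grasp_force: 59.5
clock: 10.65
ee_pos: [0.5811, -0.0948, 0.0464]
tool_rot: [3.141, 0.0, 2.56]
wrist_force: [0.4, 0.2, 1.0]
finger_gap: 0.0351
grasp_force: 59.6
[ 0.00049378 -0.07385165 -0.01332259]
```

```bash
for i in 1; do python3 -m crank '[{"dx":0,"dy":0,"dz":0.1,"ax":0,"ay":0,"az":0,"hand":1},{"dx":0,"dy":0,"dz":0.1,"ax":0,"ay":0,"az":0,"hand":1},{"dx":0,"dy":0,"dz":0,"ax":0,"ay":0,"az":0,"hand":1}]'; done
```

```text
clock: 11.02
ee_pos: [0.5814, -0.0949, 0.0457]
tool_rot: [3.141, 0.001, 2.559]
wrist_force: [-4.2, 1.8, 13.2]
finger_gap: 0.0356
grasp_force: 61.0
```

```bash
python3 -m crank '[{"dx":0,"dy":0,"dz":-0.05,"ax":0,"ay":0,"az":-4,"hand":1},{"dx":0,"dy":0,"dz":0,"ax":0,"ay":0,"az":-4,"hand":1}]'|sed -n '2,4p'
python3 -m crank '[{"dx":0,"dy":0,"dz":0,"ax":0,"ay":0,"az":-4,"hand":1},{"dx":0,"dy":0,"dz":0,"ax":0,"ay":0,"az":-4,"hand":1}]'|sed -n '2,4p'
python3 -c "
from h import *
print(r.get_obs()['ft_torque'])"
```

```text
ee_pos: [0.5817, -0.0948, 0.046]
tool_rot: [3.141, 0.002, 2.701]
wrist_force: [-0.4, 1.6, 7.8]
ee_pos: [0.5819, -0.0942, 0.0458]
tool_rot: [3.14, 0.002, 2.841]
wrist_force: [0.2, 4.7, 6.1]
[ 0.99942526 -0.07312054 -0.07491811]
```

```bash
python3 -m crank '[{"dx":0,"dy":0,"dz":0,"ax":0,"ay":0,"az":-4,"hand":1},{"dx":0,"dy":0,"dz":0,"ax":0,"ay":0,"az":-4,"hand":1}]'|sed -n '2,4p'
python3 -m crank '[{"dx":0,"dy":0,"dz":0,"ax":0,"ay":0,"az":-4,"hand":1},{"dx":0,"dy":0,"dz":0,"ax":0,"ay":0,"az":-4,"hand":1}]'|sed -n '2,4p'
python3 -c "
from h import *
print(r.get_obs()['ft_torque'])"
```

```text
ee_pos: [0.5812, -0.0948, 0.0449]
tool_rot: [3.142, 0.001, 2.98]
wrist_force: [-0.0, -0.7, 1.1]
ee_pos: [0.5807, -0.0947, 0.0444]
tool_rot: [3.141, -0.0, 3.119]
wrist_force: [-0.6, 0.6, -0.9]
[ 0.06151499 -0.05126989 -0.04359838]
```

The vertical force vanished at about 30°: the thread start has been reached. Now let it down.

```bash
python3 -m crank '[{"dx":0,"dy":0,"dz":0.15,"ax":0,"ay":0,"az":0,"hand":1},{"dx":0,"dy":0,"dz":0.15,"ax":0,"ay":0,"az":0,"hand":1}]'|sed -n '2,4p'
python3 -m crank '[{"dx":0,"dy":0,"dz":0.15,"ax":0,"ay":0,"az":0,"hand":1},{"dx":0,"dy":0,"dz":0.1,"ax":0,"ay":0,"az":0,"hand":1}]'|sed -n '2,4p'
python3 -c "
from h import *
print(r.get_obs()['ft_torque'])"
```

```text
ee_pos: [0.5808, -0.0947, 0.0414]
tool_rot: [3.141, -0.0, 3.117]
wrist_force: [-0.7, -0.1, -1.0]
ee_pos: [0.5809, -0.0948, 0.0392]
tool_rot: [3.141, -0.0, 3.118]
wrist_force: [-0.3, 0.3, 1.3]
[ 0.08204623  0.17429885 -0.01803352]
```

```bash
python3 -m crank '[{"dx":0,"dy":0,"dz":0.1,"ax":0,"ay":0,"az":0,"hand":1},{"dx":0,"dy":0,"dz":0,"ax":0,"ay":0,"az":0,"hand":1}]'|sed -n '2,4p'
python3 -m crank '[{"dx":0,"dy":0,"dz":0.07,"ax":0,"ay":0,"az":8,"hand":1},{"dx":0,"dy":0,"dz":0.07,"ax":0,"ay":0,"az":8,"hand":1}]'|sed -n '2,4p'
python3 -c "
from h import *
print(r.get_obs()['ft_torque'])"
```

```text
ee_pos: [0.5811, -0.0948, 0.0388]
tool_rot: [-3.142, 0.0, 3.119]
wrist_force: [-2.5, 0.0, 4.5]
ee_pos: [0.5816, -0.0954, 0.0378]
tool_rot: [-3.141, 0.002, 2.835]
wrist_force: [-1.8, -1.5, 5.9]
[-0.320612    0.25106085  0.00290737]
```

```bash
python3 -m crank '[{"dx":0,"dy":0,"dz":0.06,"ax":0,"ay":0,"az":7,"hand":1},{"dx":0,"dy":0,"dz":0.06,"ax":0,"ay":0,"az":7,"hand":1}]'|sed -n '2,4p'
python3 -m crank '[{"dx":0,"dy":0,"dz":0.06,"ax":0,"ay":0,"az":7,"hand":1},{"dx":0,"dy":0,"dz":0.06,"ax":0,"ay":0,"az":7,"hand":1}]'|sed -n '2,4p'
python3 -c "
from h import *
print(r.get_obs()['ft_torque'])"
```

```text
ee_pos: [0.5817, -0.0953, 0.0366]
tool_rot: [3.142, 0.002, 2.591]
wrist_force: [-0.6, -0.8, 4.2]
ee_pos: [0.5817, -0.0952, 0.0353]
tool_rot: [3.141, 0.002, 2.347]
wrist_force: [0.1, -0.4, 4.0]
[0.00898677 0.02648413 0.0380122 ]
```

```bash
cat > t.py <<'E'
from h import *
o=r.get_obs(); print(o['ft_torque'][2].round(3),o['wrist_force'].round(1),o['ee_pos'].round(4),np.degrees(o['tool_rot'][2]).round(2))
E
python3 -m crank '[{"dx":0,"dy":0,"dz":0.04,"ax":0,"ay":0,"az":5,"hand":1},{"dx":0,"dy":0,"dz":0.04,"ax":0,"ay":0,"az":5,"hand":1}]'>/dev/null; python3 t.py
python3 -m crank '[{"dx":0,"dy":0,"dz":0.04,"ax":0,"ay":0,"az":4,"hand":1}]'>/dev/null; python3 t.py
python3 -m crank '[{"dx":0,"dy":0,"dz":0.03,"ax":0,"ay":0,"az":4,"hand":1}]'>/dev/null; python3 t.py
```

```text
0.032 [-0.2  0.6  3. ] [ 0.5818 -0.0951  0.0345] 124.52
0.017 [0.7 1.2 4.2] [ 0.5819 -0.095   0.0341] 120.55
-0.045 [1.  0.3 3. ] [ 0.5819 -0.0951  0.0338] 116.56
```

```bash
python3 -m crank '[{"dx":0,"dy":0,"dz":0.03,"ax":0,"ay":0,"az":4,"hand":1}]'>/dev/null; python3 t.py
python3 -m crank '[{"dx":0,"dy":0,"dz":0.03,"ax":0,"ay":0,"az":3,"hand":1}]'>/dev/null; python3 t.py
python3 -m crank '[{"dx":0,"dy":0,"dz":0.02,"ax":0,"ay":0,"az":2,"hand":1}]'>/dev/null; python3 t.py
python3 -m crank '[{"dx":0,"dy":0,"dz":0.02,"ax":0,"ay":0,"az":2,"hand":1}]'>/dev/null; python3 t.py
```

```text
0.026 [-1.4 -1.7  6.3] [ 0.5818 -0.0952  0.0336] 112.56
0.083 [-0.6 -1.5  8.4] [ 0.5817 -0.0954  0.0335] 109.57
0.051 [-1.3 -1.1  9. ] [ 0.5818 -0.0955  0.0335] 107.6
0.079 [-2.6 -0.9  9.9] [ 0.5819 -0.0956  0.0335] 105.62
```

```bash
python3 -m crank '[{"dx":0,"dy":0,"dz":0,"ax":0,"ay":0,"az":2,"hand":1}]'>/dev/null; python3 t.py
python3 -m crank '[{"dx":0,"dy":0,"dz":0,"ax":0,"ay":0,"az":2,"hand":1}]'>/dev/null; python3 t.py
python3 -m crank '[{"dx":0,"dy":0,"dz":0,"ax":0,"ay":0,"az":2,"hand":1}]'>/dev/null; python3 t.py
```

```text
0.117 [-2.3 -2.1  8.9] [ 0.5818 -0.0956  0.0335] 103.62
0.051 [-2.2 -1.8  9.8] [ 0.5818 -0.0955  0.0335] 101.62
0.132 [-2.8 -1.  10. ] [ 0.5818 -0.0956  0.0335] 99.62
```

```bash
python3 -m crank '[{"dx":0,"dy":0,"dz":0,"ax":0,"ay":0,"az":1.5,"hand":1}]'>/dev/null; python3 t.py
python3 -m crank '[{"dx":0,"dy":0,"dz":0,"ax":0,"ay":0,"az":1.5,"hand":1}]'>/dev/null; python3 t.py
python3 -m crank '[{"dx":0,"dy":0,"dz":0,"ax":0,"ay":0,"az":1.5,"hand":1}]'>/dev/null; python3 t.py
```

```text
0.142 [-2.7 -0.8  8. ] [ 0.5817 -0.0955  0.0335] 98.13
0.136 [-4.1 -1.2  9.7] [ 0.5816 -0.0955  0.0335] 96.64
0.205 [-2.7 -0.3 10.1] [ 0.5816 -0.0955  0.0335] 95.13
```

```bash
python3 -m crank '[{"dx":0,"dy":0,"dz":0,"ax":0,"ay":0,"az":1,"hand":1}]'>/dev/null; python3 t.py
python3 -m crank '[{"dx":0,"dy":0,"dz":0,"ax":0,"ay":0,"az":0,"hand":1}]'>/dev/null; python3 t.py
python3 -m crank '[{"dx":0,"dy":0,"dz":0,"ax":0,"ay":0,"az":1,"hand":1}]'>/dev/null; python3 t.py
```

```text
0.196 [-3.4 -0.9 10.7] [ 0.5816 -0.0955  0.0334] 94.15
0.08 [-3.9 -1.9  9.7] [ 0.5816 -0.0955  0.0334] 94.17
0.199 [-4.1 -0.8 10.7] [ 0.5816 -0.0955  0.0335] 93.17
```

```bash
python3 -m crank '[{"dx":0,"dy":0,"dz":0,"ax":0,"ay":0,"az":1,"hand":1}]'>/dev/null; python3 t.py
python3 -m crank '[{"dx":0,"dy":0,"dz":0,"ax":0,"ay":0,"az":1,"hand":1}]'>/dev/null; python3 t.py
python3 -m crank '[{"dx":0,"dy":0,"dz":0,"ax":0,"ay":0,"az":1,"hand":1}]'>/dev/null; python3 t.py
python3 -m crank '[{"dx":0,"dy":0,"dz":0,"ax":0,"ay":0,"az":0,"hand":1}]'>/dev/null; python3 t.py
```

```text
0.155 [-4.8 -1.  10.4] [ 0.5816 -0.0955  0.0335] 92.16
0.217 [-4.4 -0.3 10.9] [ 0.5816 -0.0954  0.0334] 91.16
0.24 [-4.7 -0.9  9.3] [ 0.5816 -0.0955  0.0335] 90.16
0.099 [-3.8 -0.9  9.5] [ 0.5816 -0.0954  0.0334] 90.17
```

Check that it is really clamped: take off the downward press and see whether it stays down.

```bash
python3 -m crank '[{"dx":0,"dy":0,"dz":-0.1,"ax":0,"ay":0,"az":0,"hand":1},{"dx":0,"dy":0,"dz":0,"ax":0,"ay":0,"az":0,"hand":1}]'>/dev/null; python3 t.py
python3 -m crank '[{"dx":0,"dy":0,"dz":-0.05,"ax":0,"ay":0,"az":0,"hand":1},{"dx":0,"dy":0,"dz":0,"ax":0,"ay":0,"az":0,"hand":1}]'>/dev/null; python3 t.py
```

```text
0.017 [ 1.4 -3.3  3.7] [ 0.5815 -0.0954  0.0335] 90.18
0.055 [ 2.9 -4.6 -0.1] [ 0.5815 -0.0953  0.0336] 90.18
```

```bash
python3 -m crank '[{"dx":0,"dy":0,"dz":0,"ax":0,"ay":0,"az":1.5,"hand":1}]'>/dev/null; python3 t.py
python3 -m crank '[{"dx":0,"dy":0,"dz":0,"ax":0,"ay":0,"az":1.5,"hand":1}]'>/dev/null; python3 t.py
python3 -m crank '[{"dx":0,"dy":0,"dz":0,"ax":0,"ay":0,"az":1.5,"hand":1}]'>/dev/null; python3 t.py
python3 -m crank '[{"dx":0,"dy":0,"dz":0,"ax":0,"ay":0,"az":0,"hand":1}]'>/dev/null; python3 t.py
```

```text
0.138 [ 0.8 -3.8  1.4] [ 0.5811 -0.0952  0.0335] 88.63
0.14 [ 0.5 -4.7  2.3] [ 0.5809 -0.095   0.0335] 87.1
0.197 [ 0.6 -4.6  1.9] [ 0.5808 -0.0949  0.0335] 85.6
-0.123 [-0.7 -5.7  1.7] [ 0.5808 -0.0949  0.0335] 85.66
```

```bash
python3 - <<'E'
from h import *
import pickle
p=r.camera_params('wrist');im=snap('wrist','w5.png');pickle.dump(p,open('w5.pkl','wb'))
for i in range(6):
    r.camera('top'); print(r.get_obs()['ft_torque'][2].round(3),end=' ')
E
```

```text
-0.066 -0.121 -0.099 -0.065 -0.047 -0.046
```

View pics/w5.png

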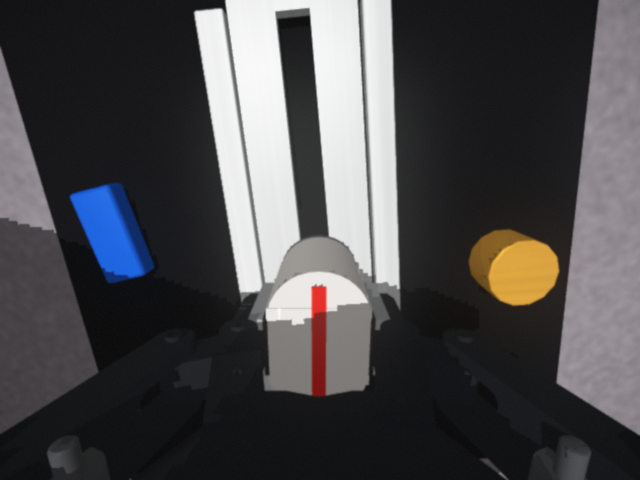

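The red line stays vertical at (319,288)–(319,395), so the knob has turned with the grip. Tighten a little further.

```bash
python3 -m crank '[{"dx":0,"dy":0,"dz":0,"ax":0,"ay":0,"az":1.5,"hand":1}]'>/dev/null; python3 t.py
python3 -m crank '[{"dx":0,"dy":0,"dz":0,"ax":0,"ay":0,"az":1.5,"hand":1}]'>/dev/null; python3 t.py
python3 -m crank '[{"dx":0,"dy":0,"dz":0,"ax":0,"ay":0,"az":1.5,"hand":1}]'>/dev/null; python3 t.py
```

```text
0.208 [-0.2 -5.3  2.1] [ 0.5808 -0.0948  0.0335] 84.17
0.217 [-0.7 -3.7  2.4] [ 0.5808 -0.0947  0.0335] 82.62
0.215 [-1.4 -3.4  2. ] [ 0.5809 -0.0946  0.0335] 81.11
```

```bash
cat > line.py <<'E'
from h import *
def meas(z=.072):
    o=r.get_obs(); p=r.camera_params('wrist'); im=r.camera('wrist').astype(int)
    R,G,B=im[...,0],im[...,1],im[...,2]; m=((R>90)&(R-G>60)&(R-B>60)).astype(np.uint8)
    n,l,s,c=cv2.connectedComponentsWithStats(m); 
    k=[i for i in range(1,n) if abs(c[i][0]-319)<60 and 240<c[i][1]<420 and s[i][4]>150]
    for i in k:
        v,u=np.nonzero(l==i); P=np.array([at(p,x,y,z) for x,y in zip(u,v)])[:,:2]
        D=np.linalg.svd(P-P.mean(0),full_matrices=0)[2][0]
        print('line',np.degrees(np.arctan2(D[1],D[0]))%180,'mid',(P.max(0)+P.min(0))/2,'tool yaw',np.degrees(o['tool_rot'][2]),'len',np.ptp(P@D))
meas()
E
python3 line.py; python3 t.py
```

```text
line 81.14599824561557 mid [ 0.58220659 -0.09344104] tool yaw 81.11460278649407 len 0.042666986510164165
0.055 [-1.2 -3.6  2.4] [ 0.5809 -0.0946  0.0334] 81.04
```

```bash
python3 -m crank '[{"dx":0,"dy":0,"dz":0,"ax":0,"ay":0,"az":1.5,"hand":1}]'>/dev/null; python3 t.py
python3 -m crank '[{"dx":0,"dy":0,"dz":0,"ax":0,"ay":0,"az":1.5,"hand":1}]'>/dev/null; python3 t.py
python3 -m crank '[{"dx":0,"dy":0,"dz":0,"ax":0,"ay":0,"az":1.5,"hand":1}]'>/dev/null; python3 t.py
python3 -m crank '[{"dx":0,"dy":0,"dz":0,"ax":0,"ay":0,"az":1.5,"hand":1}]'>/dev/null; python3 t.py
```

```text
0.254 [-0.9 -2.4  1.9] [ 0.5809 -0.0946  0.0335] 79.64
0.208 [-0.8 -1.6  2.7] [ 0.5809 -0.0945  0.0335] 78.11
0.198 [-0.4 -1.5  2.7] [ 0.581  -0.0945  0.0335] 76.61
0.222 [-0.  -1.2  3.2] [ 0.581  -0.0945  0.0335] 75.11
```

```bash
python3 -m crank '[{"dx":0,"dy":0,"dz":-0.08,"ax":0,"ay":0,"az":0,"hand":1},{"dx":0,"dy":0,"dz":0,"ax":0,"ay":0,"az":0,"hand":1}]'>/dev/null; python3 t.py
python3 -m crank '[{"dx":0,"dy":0,"dz":-0.08,"ax":0,"ay":0,"az":0,"hand":1},{"dx":0,"dy":0,"dz":0,"ax":0,"ay":0,"az":0,"hand":1}]'>/dev/null; python3 t.py
```

```text
0.047 [ 4.8 -0.7 -7.9] [ 0.5809 -0.0945  0.0336] 75.21
0.037 [  7.5  -1.7 -13.6] [ 0.5806 -0.0945  0.0336] 75.21
```

It holds against a 14 N pull with no movement, so it is clamped. Go back to neutral, give a last nip, let go and rise.

```bash
python3 -m crank '[{"dx":0,"dy":0,"dz":0.14,"ax":0,"ay":0,"az":0,"hand":1},{"dx":0,"dy":0,"dz":0,"ax":0,"ay":0,"az":1.5,"hand":1},{"dx":0,"dy":0,"dz":0,"ax":0,"ay":0,"az":1.5,"hand":1}]'>/dev/null; python3 t.py
python3 -m crank '[{"dx":0,"dy":0,"dz":0,"ax":0,"ay":0,"az":0,"hand":0},{"dx":0,"dy":0,"dz":0,"ax":0,"ay":0,"az":0,"hand":-0.3},{"dx":0,"dy":0,"dz":0,"ax":0,"ay":0,"az":0,"hand":-0.3},{"dx":0,"dy":0,"dz":-4,"ax":0,"ay":0,"az":0,"hand":-0.3},{"dx":0,"dy":0,"dz":-4,"ax":0,"ay":0,"az":0,"hand":-0.3},{"dx":0,"dy":0,"dz":-2,"ax":0,"ay":0,"az":0,"hand":-0.3},{"dx":0,"dy":0,"dz":0,"ax":0,"ay":0,"az":0,"hand":-0.3}]'
python3 line.py; python3 -c "
from h import *
snap('wrist','w6.png')"
```

```text
0.172 [ 0.3  0.6 -3.8] [ 0.5807 -0.0945  0.0335] 72.1
clock: 20.18
ee_pos: [0.5818, -0.0952, 0.1348]
tool_rot: [3.139, 0.0, 1.26]
wrist_force: [0.3, -0.1, 0.5]
finger_gap: 0.0555
grasp_force: 0.0
line 71.57002148662443 mid [ 0.58162963 -0.09488964] tool yaw 72.20083859445968 len 0.04485607888361784
```

View pics/w6.png

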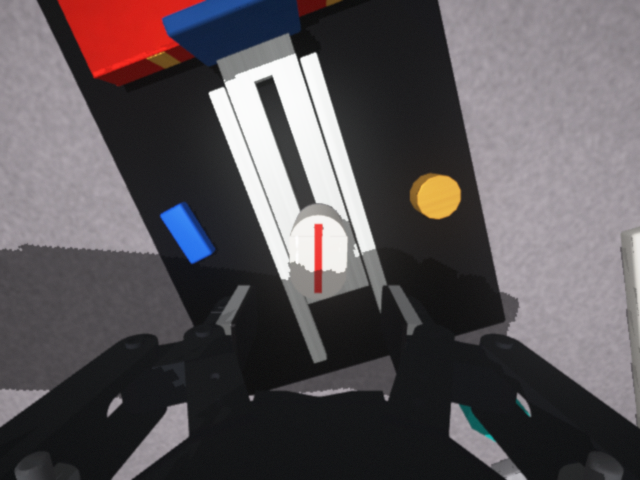

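The knob (318,258) stayed down and did not spring back. The stop stands against the spine, and the weight and eraser are untouched.

```bash
python3 -c "
from cell import r
print(r.sign_off())"
```

```text
the job is handed in; nothing more can be done
None
```

I handed in the job at about 20 s: the stop rests against the book's spine, and the knob dropped onto its thread, was screwed down and let go; it held against a 14 N upward pull before release, but I got no verdict back and could not measure the clamp force directly.

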